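Sort the brass studs off the tray into the stock bin

TASK

With the fingertips, sweep the three brass studs across the green sorting tray and out through its narrow gate, one at a time, so that each drops into the white stock bin under the gate. Only push them, never pick one up; the nickel stud stays lying on the tray (it may be nudged), and the jar, hammer and punch block are left alone.

Things in the scene. Friction and masses are not known exactly. Their poses are not given: they have to be found in the camera images.
- tray: green sheet-metal bench sorting tray, fixed. Origin on the bench under its middle, x along the tray to its gate, y across, z up. Flat floor 56 mm above the bench; walls 16 mm above the floor, 3 mm thick. Inside: back wall at x = -120 mm, sides at y = +-100 mm from x = -120 to 40, then straight funnel walls from (40, +-100) to the gate at (120, +-21) mm
- gate (a point): middle of the gate, a 42 mm wide opening at the narrow end of the tray, at floor height on the edge where the floor ends: 120 mm along x from the tray's origin, 56 mm above the bench. No sill: past this edge a stud tips and drops into the bin. Axes as the tray's
- bin_in (a point): middle of the inner floor of the white plastic stock bin under the gate, fixed to the tray stand: 4 mm above the bench, 153 mm along x from the tray's origin, axes as the tray's. Inside 82 mm (x) by 92 mm (y), walls 4 mm, rim 42 mm above the bench (14 mm below the tray floor); it reaches 12 mm in under the gate edge
- brass_a: first domed round solid-brass leather stud (concho), gold-coloured, 30 mm across, 8 mm high in the middle, 6.5 mm at its upright rim, about 40 g, lying loose and flat on the tray floor. Origin at the centre of its underside, z up; its yaw means nothing
- brass_b: second domed round solid-brass leather stud (concho), gold-coloured, 30 mm across, 8 mm high in the middle, 6.5 mm at its upright rim, about 40 g, lying loose and flat on the tray floor. Origin at the centre of its underside, z up; its yaw means nothing
- brass_c: third domed round solid-brass leather stud (concho), gold-coloured, 30 mm across, 8 mm high in the middle, 6.5 mm at its upright rim, about 40 g, lying loose and flat on the tray floor. Origin at the centre of its underside, z up; its yaw means nothing
- nickel: stud of the same shape and size in silver-coloured nickel, also lying loose on the tray floor; it stays on the tray. Origin at the centre of its underside
- jar: bystander: amber glass jar with a black cap, 56 mm across, 75 mm high, loose on the bench beside the tray. Origin at the centre of its underside
- hammer: bystander: hammer 240 mm long lying loose on the bench on the other side of the tray. Origin under its middle, x along the handle towards the head
- punch_block: bystander: loose wooden block 75 x 50 x 35 mm with three steel hole punches standing in it, up to 99 mm high in all, near the bin. Origin at the centre of its underside

How it is judged:
By the outcome, as a careful person would: the job done as asked, in the order asked, and still so for the second after the job is handed in, with the robot touching nothing.
It also fails if it takes over 72 s, if anything falls off the work surface, if the arm or the gripper's body presses on something with over 40 N, if the wrist force passes 120 N, or if a joint passes its speed limit or range.

ROBOT

A 7-joint arm with a two-finger parallel gripper is mounted at the origin on the work surface. World frame = base frame: x ahead of the robot, y to its left, z up, the work surface at z = 0. Lengths are in mm, angles in rad, forces in N, time in s.
With the tool pointing down it reaches from about 425 to 825 mm from the base axis. Payload 3.6 kg.
Tool frame: the origin (TCP) lies on the centre line of the jaws, within the pads' length; the fingertips stand 22 mm ahead of it and the grasp point (between the pads) lies 3 mm ahead of it; z points along the fingers, x is the direction in which the jaws open and shut, and the axes are right-handed (so a half turn about z gives the same grasp; the last joint's range is limited). The gripper opens to 93 mm and grips with 3 to 60 N. Pads are 15 mm wide; open, the fingers measure 128 mm over their backs; the gripper's body (75 mm by 188 mm) begins 65 mm behind the grasp point.
Start: joints at [1.274, 0.615, -0.013, 1.423, 0.008, 1.103, -0.04], TCP at [173.263, -626.453, 240.64] pointing down, gripper open.
Joint ranges: [-3.12, 3.12], [-0.3, 2.06], [-1.34, 1.32], [0.26, 2.42], [-1.36, 4.5], [0.01, 1.98], [-2.84, 2.84]. Speed limits (rad/s): [2.79, 2.79, 3.14, 3.14, 3.14, 3.14, 3.14].

INTERFACE

Orientations are given as a unit quaternion [x, y, z, w].
In Python, from rig import bot gives the robot as it stands. The module is installed in compiled form; this text tells all that it offers.
- The arm moves only by the tool play_rows, never from a script. Its argument "deltas" is a list of rows, each an object with "claw": the finger opening in mm, from 0 to 93; "travel": the shift along the tool's x, y, z in mm, a list of three; "dr": the turn, a rotation vector about the tool's x, y, z in degrees, a list of three. A call has 1 to 8 rows; each row shifts and turns the commanded pose from where the row before left it, along the tool's axes as they then stand; what a row does not reach is not made up. A row lasts 1/8 s, in which the tool goes at most 62.5 mm and 10.7 degrees, less where a joint would pass 70% of its speed; a pose out of reach is approached as far as the arm can. A call is refused whole if a number of a shift passes 62.5 or a number of a turn 10.7, either way. A call with a gripper value outside its range is refused whole. The fingers move at their own pace and stop on an object; "squeeze" is the grip in N (left out, the last holds). Time passes only in rows, so rows that do not move let the fingers close. It gives the time, the measured TCP pose, the force and the opening at its end, in the units of the state.
- bot.read_state(): the state, without advancing time (a new reading comes with each control period).
- bot.snapshot(name): name is "scene" or "side" or "wrist"; returns a dict with "img" (384x512x3 uint8, red, green, blue), "range_z" (384x512 float32, mm along the optical axis (not along the pixel's ray), 0 where there is no reading), "fx", "fy", "cx", "cy" (pixels), "dist" ([k1, k2, p1, p2, k3] as OpenCV has them; the pictures are not rectified), "position" and "attitude" of the camera in the world. Camera axes: x right, y down, z forward; pixel columns grow to the right and rows downward; lengths in mm; the calibration is good to about 2 mm. A picture is of the moment at which its call begins.
- bot.close_job(): hands the job in, once; it reports no verdict.
The state is a dict: "time": time; "q": joint angles; "joint_vel": joint speeds; "tau": joint torques, N m; "tool_pos": TCP position; "tool_rot": TCP orientation; "force": force on the tool from outside, world axes, zero at the start; "moment": the same for the moment, N m; "opening": opening from 0.0 (shut) to 1.0 (fully open).
Only numpy, scipy, OpenCV 4.12 (cv2) and the standard library are available. Lean on these libraries where they do the work, as an engineer would, in place of code of your own. Each camera call takes 0.05 s, during which the arm holds its last target. There are 200 camera calls.

## Working session

There is one attempt and no reset: what is moved stays moved. The work goes in short steps, Python scripts to look and compute and a tool call to move; the robot and the scene stay as the last step left them, time stands still between calls to the robot, and variables do not carry over. Pictures are saved under pics/ and viewed, about 8 in all and at most 12, crops included, and the job is handed in when it is done.

Besides the shell and the picture viewer there is one more tool, called after "Call:" as name([rows], argument=value, ...), one row to a line, values as JSON. play_rows: Moves the arm, as the interface text tells. Its arguments: {"type":"object","properties":{"deltas":{"type":"array"},"squeeze":{"type":"number"}},"required":["deltas"]}

```bash
mkdir -p pics; cat > h.py <<'E'
import numpy as np,cv2
from scipy.spatial.transform import Rotation as R
from rig import bot
def K(s): return np.array([[s['fx'],0,s['cx']],[0,s['fy'],s['cy']],[0,0,1.]])
def rays(s,px):
    p=cv2.undistortPoints(np.array(px,float).reshape(-1,1,2),K(s),np.array(s['dist'],float)).reshape(-1,2)
    d=np.c_[p,np.ones(len(p))]
    return np.array(s['position'],float),d@R.from_quat(s['attitude']).as_matrix().T
def onplane(s,px,z):
    o,d=rays(s,px); return o+d*((z-o[2])/d[:,2])[:,None]
def depthpts(s):
    h,w=s['range_z'].shape; u,v=np.meshgrid(np.arange(w),np.arange(h))
    o,d=rays(s,np.c_[u.ravel(),v.ravel()]); return (o+d*s['range_z'].ravel()[:,None]).reshape(h,w,3)
E
python3 - <<'E'
from h import *
st=bot.read_state();print(st)
ims=[]
for n in("scene","side","wrist"):
    s=bot.snapshot(n);print(n,s['position'],s['attitude'],s['fx'],s['dist']);np.savez(n+'.npz',**s);ims.append(s['img'])
ims.append(np.zeros_like(ims[0]))
m=np.vstack([np.hstack(ims[:2]),np.hstack(ims[2:])])
cv2.imwrite('pics/a.png',cv2.resize(m[:,:,::-1],(800,600),interpolation=cv2.INTER_AREA))
E
```

```text
{'time': 0.0, 'q': array([ 1.27451448,  0.61592226, -0.01258861,  1.42486307,  0.0081365 ,
        1.10339042, -0.04037893]), 'joint_vel': array([ 2.01033657e-03,  5.72121524e-04, -2.35605793e-05, -1.26950263e-03,
       -3.85673427e-06, -4.92909523e-05,  8.13563703e-04]), 'tau': array([ 1.16003248e-04, -4.58932507e+01,  2.08707657e-01, -1.65743405e+01,
       -6.12449041e-02,  2.05009687e-02,  2.26770644e-04]), 'tool_pos': array([ 173.03291641, -625.79858551,  239.49108812]), 'tool_rot': array([ 7.95800651e-01, -6.05557363e-01, -1.03257815e-03, -7.32803483e-04]), 'force': array([-0.56126947,  0.42409768, -0.00304979]), 'moment': array([-0.04817325,  0.03210033,  0.00950347]), 'opening': 1.0050812081293719}
scene [ 976.84710381 -108.93466464  727.93084268] [ 0.79807473  0.53989628 -0.152045   -0.22016144] 411.33811283974507 [-0.14619798  0.          0.          0.          0.        ]
side [408.30185451 451.21374077 539.78468161] [-0.19477855  0.90756653 -0.36196343  0.08582996] 419.31472952181065 [-0.13180681  0.          0.          0.          0.        ]
wrist [ 246.84491785 -606.63207861  384.77228322] [ 0.78814412 -0.59965145 -0.08485652  0.10975588] 344.4212779782467 [-0.0693101  0.         0.         0.         0.       ]
```

View pics/a.png

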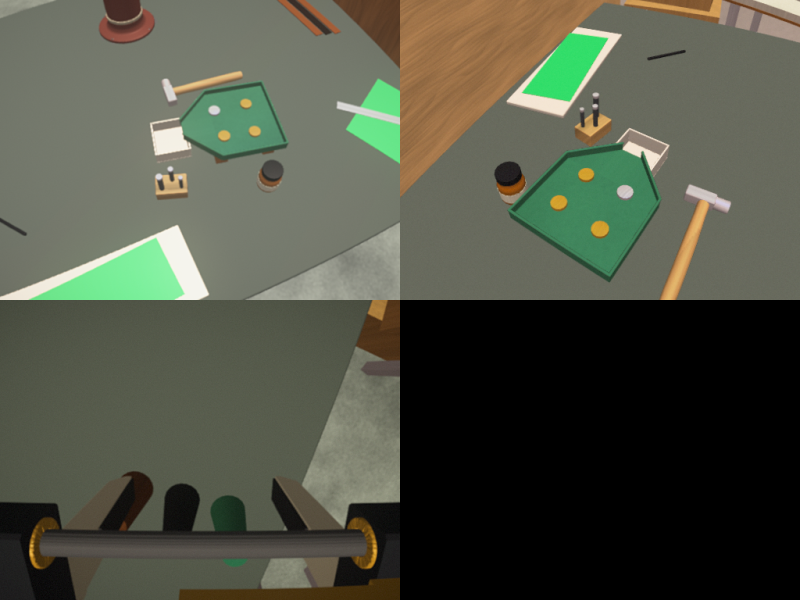

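The scene camera shows the tray at about (235,118) in the mosaic, with the gate facing left (about (185,130)), three gold studs and one silver. The side view shows the gate towards the bin at (640,150). Next I measure.

```bash
python3 - <<'E'
from h import *
S={n:dict(np.load(n+'.npz')) for n in('scene','side')}
crops=[]
obs={}
for n,s in S.items():
    hsv=cv2.cvtColor(s['img'],cv2.COLOR_RGB2HSV);P=depthpts(s)
    g=cv2.inRange(hsv,(65,90,30),(90,255,170))
    g=cv2.morphologyEx(g,cv2.MORPH_OPEN,np.ones((3,3)))
    nc,l,stt,c=cv2.connectedComponentsWithStats(g);k=1+np.argmax(stt[1:,4]);print(n,'tray',stt[k])
    cnt=max(cv2.findContours((l==k).astype(np.uint8),cv2.RETR_EXTERNAL,cv2.CHAIN_APPROX_NONE)[0],key=cv2.contourArea)
    ap=cv2.approxPolyDP(cv2.convexHull(cnt),3,True).reshape(-1,2)
    print('corners',ap.tolist());print(onplane(s,ap,72).round(1)[:,:2].tolist())
    G=(l==k)&(s['range_z']>0);zz=P[...,2][G];print('z pct',np.percentile(zz,[5,25,50,75,95]).round(1))
    poly=cv2.fillPoly(np.zeros_like(g),[cv2.convexHull(cnt)],255)
    for nm,m in(('gold',cv2.inRange(hsv,(12,110,110),(30,255,255))),('nick',cv2.inRange(hsv,(0,0,120),(180,60,255)))):
        m=m&cv2.erode(poly,np.ones((7,7)))
        nc,l2,s2,c2=cv2.connectedComponentsWithStats(m)
        for i in range(1,nc):
            if s2[i,4]>60: 
                q=onplane(s,c2[i:i+1],61)[0];obs.setdefault(n,[]).append((nm,c2[i],q));print(nm,c2[i].round(1),s2[i,4],q.round(1),'depth z',np.median(P[...,2][l2==i]).round(1))
    x,y,w,h=cv2.boundingRect(cnt)
    cr=s['img'][max(0,y-35):y+h+15,max(0,x-55):x+w+25];print('crop org',max(0,x-55),max(0,y-35));
    crops.append(cv2.resize(cr,(400*1,int(400*cr.shape[0]/cr.shape[1])),interpolation=cv2.INTER_CUBIC));print(400/cr.shape[1])
# triangulate
for nm,c,q in obs['scene']:
    b=min([o for o in obs['side'] if o[0]==nm],key=lambda o:np.linalg.norm(o[2]-q))
    o1,d1=rays(S['scene'],[c]);o2,d2=rays(S['side'],[b[1]]);d1=d1[0];d2=d2[0]
    t=np.linalg.lstsq(np.c_[d1,-d2],o2-o1,rcond=None)[0];A,B=o1+t[0]*d1,o2+t[1]*d2
    print(nm,((A+B)/2).round(1),'gap',np.linalg.norm(A-B).round(1))
H=max(c.shape[0] for c in crops)
cv2.imwrite('pics/b.png',np.hstack([cv2.copyMakeBorder(c,0,H-c.shape[0],0,0,0) for c in crops])[:,:,::-1])
E
```

```text
scene tray [ 233  110  135   89 7181]
corners [[367, 183], [285, 198], [235, 171], [233, 157], [262, 121], [333, 110]]
[[678.3, 234.9], [649.9, 77.3], [560.0, 12.8], [527.8, 20.5], [464.4, 107.7], [491.8, 259.4]]
z pct [53.5 54.7 55.5 56.5 58.5]
gold [314.3 132.5] 137 [524.6 200.2  61. ] depth z 62.3
gold [325.6 167.7] 156 [611.9 181.8  61. ] depth z 62.9
gold [286.3 173.5] 162 [595.4 104.9  61. ] depth z 62.8
nick [273.7 141.2] 179 [514.2 113.1  61. ] depth z 62.3
crop org 178 75
1.8604651162790697
side tray [  139   182   195   178 19246]
corners [[284, 182], [312, 198], [333, 256], [266, 359], [146, 281], [139, 267], [213, 193]]
[[560.9, 12.3], [509.6, 26.9], [449.0, 116.0], [475.5, 282.2], [657.9, 252.3], [678.8, 238.2], [651.9, 78.2]]
z pct [54.2 55.2 55.8 56.8 73.6]
gold [237.8 223.5] 298 [595. 109.  61.] depth z 62.8
gold [202.8 259.4] 348 [611.3 185.7  61. ] depth z 62.5
gold [255.3 293.3] 409 [524.1 204.   61. ] depth z 62.9
nick [294.8 194.3] 84 [539.1  20.3  61. ] depth z 3.9
nick [287.7 245.8] 327 [513.5 116.9  61. ] depth z 62.8
crop org 84 147
1.4545454545454546
gold [523.9 201.9  58.6] gap 2.2
gold [611.5 183.6  58.7] gap 2.3
gold [595.1 106.4  58.7] gap 2.4
nick [513.4 114.4  58.6] gap 1.9
```

View pics/b.png

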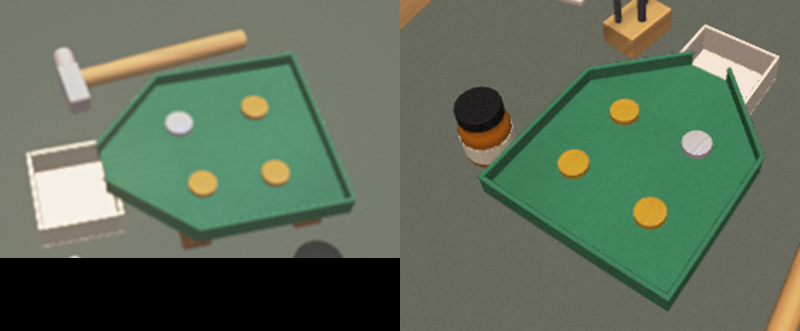

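```bash
cat >> h.py <<'E'
def totool(st,v): return R.from_quat(st['tool_rot']).inv().apply(v)
E
python3 - <<'E'
from h import *
A=np.array([[-123,103],[41.6,103],[120,25],[120,-25]],float);B=np.array([[678.5,236.5],[651,78],[560.5,12.4],[509.6,25.5]])
a,b=A-A.mean(0),B-B.mean(0)
rot,_=R.align_vectors(np.c_[b,0*b[:,0]],np.c_[a,0*a[:,0]]);M=rot.as_matrix()[:2,:2]
t=B.mean(0)-M@A.mean(0);yaw=np.degrees(np.arctan2(M[1,0],M[0,0]))
print('t',t,'yaw',yaw,'resid',(A@M.T+t-B).round(1).tolist())
np.savez('tray.npz',M=M,t=t)
for n,p in dict(b1=(595.1,106.8),b2=(611.5,183.6),b3=(523.9,201.9),nick=(513.4,114.6)).items(): print(n,((np.array(p)-t)@M).round(1))
# floor points check from depth side: floor extents
s=dict(np.load('side.npz'));P=depthpts(s);hsv=cv2.cvtColor(s['img'],cv2.COLOR_RGB2HSV)
g=(cv2.inRange(hsv,(65,90,30),(90,255,170))>0)&(s['range_z']>0)
p=P[g];q=(p[:,:2]-t)@M;top=(p[:,2]>70)&(p[:,2]<75)&(abs(q)<140).all(1)
for nm,m in (('y+',(q[:,0]<30)&(q[:,0]>-100)&(q[:,1]>80)),('y-',(q[:,0]<30)&(q[:,0]>-100)&(q[:,1]<-80)),('back',(abs(q[:,1])<80)&(q[:,0]<-100))):
    k=m&top;print(nm,k.sum(),np.median(q[k],0).round(1))
print('floor z',np.median(p[(abs(q)<60).all(1),2]))
E
```

```text
t [556.43183994 136.42071565] yaw -100.43343071684677 resid [[1.5, 2.2], [-0.8, -1.1], [-1.2, 1.5], [0.5, -2.6]]
b1 [22.1 43.4]
b2 [-56.4  45.6]
b3 [-58.5 -43.9]
nick [ 29.3 -38.4]
y+ 257 [-44.3 100.2]
y- 365 [ -39.1 -102.2]
back 470 [-122.9   -4.5]
floor z 55.57144290659744
```

```bash
cat >> h.py <<'E'
TR=dict(np.load('tray.npz')); M,T0=TR['M'],TR['t']
YAW=np.degrees(np.arctan2(M[1,0],M[0,0]))
def w2t(p): return (np.asarray(p)[:2]-T0)@M
def t2w(p): return M@np.asarray(p,float)+T0
def pose(x,y,tip,h):   # TCP at tray x,y, fingertips at height tip, push heading h (deg, tray frame)
    a=np.radians(YAW+h); Y=np.array([np.cos(a),np.sin(a),0]);Z=np.array([0,0,-1.])
    return np.r_[t2w((x,y)),tip+22],R.from_matrix(np.c_[np.cross(Y,Z),Y,Z])
def stud(x,y,tip,h,off=18.7):
    a=np.radians(h);return pose(x-off*np.cos(a),y-off*np.sin(a),tip,h)
def plan(wps,start=None):  # wps: (pose, mm/row) ; prints rows in tool axes
    st=bot.read_state();p,r=start or (st['tool_pos'],R.from_quat(st['tool_rot']));o=[]
    for (p1,r1),v in wps:
        d=(r.inv()*r1).as_rotvec(degrees=True)
        n=max(1,int(np.ceil(np.linalg.norm(p1-p)/v)),int(np.ceil(np.linalg.norm(d)/10.5)))
        p0,r0=p,r
        for i in range(1,n+1):
            pn=p0+(p1-p0)*i/n; rn=r0*R.from_rotvec(d*i/n,degrees=True)
            o.append((r.inv().apply(pn-p).round(1).tolist(),(r.inv()*rn).as_rotvec(degrees=True).round(1).tolist()));p,r=pn,rn
        o.append('--')
    for k in o: print(k)
E
python3 - <<'E'
from h import *
p,r=stud(22,43,150,-30,27)
st=bot.read_state();r0=R.from_quat(st['tool_rot'])
plan([((np.array([480,-400,235.]),r0),50),((p,r),50)])
print(p)
E
```

```text
([-17.0, -44.5, 0.6], [0.0, 0.0, 0.0])
([-17.0, -44.5, 0.6], [0.0, 0.0, 0.0])
([-17.0, -44.5, 0.6], [0.0, 0.0, 0.0])
([-17.0, -44.5, 0.6], [0.0, 0.0, 0.0])
([-17.0, -44.5, 0.6], [0.0, 0.0, 0.0])
([-17.0, -44.5, 0.6], [0.0, 0.0, 0.0])
([-17.0, -44.5, 0.6], [0.0, 0.0, 0.0])
([-17.0, -44.5, 0.6], [0.0, 0.0, 0.0])
--
([-43.0, -24.4, 5.8], [-0.0, 0.0, -3.1])
([-41.6, -26.7, 5.8], [-0.0, 0.0, -3.1])
([-40.1, -28.9, 5.8], [-0.0, 0.0, -3.1])
([-38.5, -31.0, 5.8], [-0.0, 0.0, -3.1])
([-36.8, -33.0, 5.8], [-0.0, 0.0, -3.1])
([-34.9, -35.0, 5.8], [-0.0, 0.0, -3.1])
([-33.0, -36.8, 5.8], [-0.0, 0.0, -3.1])
([-31.0, -38.6, 5.8], [-0.0, 0.0, -3.1])
([-28.8, -40.2, 5.7], [-0.0, 0.0, -3.1])
([-26.6, -41.7, 5.7], [-0.0, 0.0, -3.1])
([-24.3, -43.0, 5.7], [-0.0, 0.0, -3.1])
--
[612.24806226 127.54878541 172.        ]
```

Call:
play_rows([
  {"claw": 20,"travel": [-17,-44,0],"dr": [0,0,0]},
  {"claw": 20,"travel": [-17,-45,0],"dr": [0,0,0]},
  {"claw": 20,"travel": [-17,-44,0],"dr": [0,0,0]},
  {"claw": 20,"travel": [-17,-45,0],"dr": [0,0,0]},
  {"claw": 20,"travel": [-17,-44,0],"dr": [0,0,0]},
  {"claw": 20,"travel": [-17,-45,0],"dr": [0,0,0]},
  {"claw": 20,"travel": [-17,-44,0],"dr": [0,0,0]},
  {"claw": 20,"travel": [-17,-45,0],"dr": [0,0,0]},
])

```text
time: 1.15
tool_pos: [481.0, -399.4, 240.4]
tool_rot: [0.796, -0.606, -0.0, 0.0]
force: [0.5, -0.7, -0.7]
opening: 0.231
```

Call:
play_rows([
  {"claw": 20,"travel": [-43,-24,6],"dr": [0,0,-3]},
  {"claw": 20,"travel": [-42,-27,6],"dr": [0,0,-3]},
  {"claw": 20,"travel": [-40,-29,6],"dr": [0,0,-3]},
  {"claw": 20,"travel": [-38,-31,6],"dr": [0,0,-3]},
  {"claw": 20,"travel": [-37,-33,6],"dr": [0,0,-3]},
  {"claw": 20,"travel": [-35,-35,6],"dr": [0,0,-3]},
  {"claw": 20,"travel": [-33,-37,6],"dr": [0,0,-3]},
  {"claw": 20,"travel": [-31,-39,6],"dr": [0,0,-3]},
])

```text
time: 2.15
tool_pos: [579.3, -15.6, 192.3]
tool_rot: [0.905, -0.426, -0.0, 0.0]
force: [0.1, -1.0, -0.3]
opening: 0.217
```

```bash
python3 - <<'E'
from h import *
st=bot.read_state();print(st['time'],st['tool_pos'],st['q'],w2t(st['tool_pos']),st['force'])
plan([(stud(22,43,150,-30,27),40)])
E
```

```text
2.15 [579.32259928 -15.58790436 192.30897606] [ 0.09113367  0.55979417 -0.16031685  1.69307001  0.10880709  0.89773639
 -0.99368159] [145.34994926  50.03998072] [ 0.1060556  -0.98381733 -0.29395866]
([-22.4, -29.1, 5.1], [0.0, 0.0, -2.5])
([-21.1, -30.1, 5.1], [0.0, 0.0, -2.5])
([-19.7, -31.0, 5.1], [0.0, 0.0, -2.5])
([-18.4, -31.8, 5.1], [0.0, 0.0, -2.5])
--
```

Call:
play_rows([
  {"claw": 20,"travel": [-22,-29,5],"dr": [0,0,-2.5]},
  {"claw": 20,"travel": [-21,-30,5],"dr": [0,0,-2.5]},
  {"claw": 20,"travel": [-20,-31,5],"dr": [0,0,-2.5]},
  {"claw": 20,"travel": [-18,-32,5],"dr": [0,0,-2.5]},
  {"claw": 20,"travel": [0,0,0],"dr": [0,0,0]},
])

```text
time: 2.78
tool_pos: [611.9, 130.5, 171.8]
tool_rot: [0.939, -0.343, -0.001, -0.001]
force: [0.1, -0.4, 0.1]
opening: 0.214
```

```bash
cat >> h.py <<'E'
def look(fn,names=('side','wrist')):
    ims=[]
    for n in names:
        s=bot.snapshot(n);im=s['img'].copy();hsv=cv2.cvtColor(im,cv2.COLOR_RGB2HSV);P=depthpts(s)
        q=(P[...,:2]-T0)@M
        for nm,m in(('gold',cv2.inRange(hsv,(12,110,80),(32,255,255))),('nick',cv2.inRange(hsv,(0,0,100),(180,60,255)))):
            ok=(P[...,2]>59)&(P[...,2]<67)&(abs(q[...,0])<122)&(abs(q[...,1])<98)
            m=cv2.morphologyEx(m&(ok*255).astype(np.uint8),cv2.MORPH_OPEN,np.ones((3,3)))
            nc,l,s2,c=cv2.connectedComponentsWithStats(m)
            for i in range(1,nc):
                if s2[i,4]>60: print(n,nm,c[i].round(),s2[i,4],'tray',w2t(onplane(s,c[i:i+1],61)[0]).round(1),'z',np.median(P[...,2][l==i]).round(1))
        ims.append(im)
    cv2.imwrite(fn,cv2.resize(np.hstack(ims),(400*len(ims),300),interpolation=cv2.INTER_AREA)[:,:,::-1])
E
python3 - <<'E'
from h import *
look('pics/c.png')
st=bot.read_state();print(st['time'],st['tool_pos'],w2t(st['tool_pos']),st['opening']*93)
E
```

```text
side gold [238. 223.] 267 tray [20.8 43.9] z 63.0
side gold [203. 259.] 309 tray [-57.8  45.3] z 62.7
side gold [255. 293.] 373 tray [-60.3 -43.6] z 63.0
side nick [288. 245.] 312 tray [ 27.3 -38.2] z 62.8
wrist gold [210. 138.] 1250 tray [-55.9  45.7] z 64.3
wrist gold [112. 193.] 1110 tray [-58.2 -44.1] z 64.3
wrist gold [260. 224.] 1068 tray [22.8 43.6] z 64.4
2.875 [612.41175237 125.24982369 172.23235391] [ 0.8486216  57.07730954] 19.95085984069728
```

View pics/c.png

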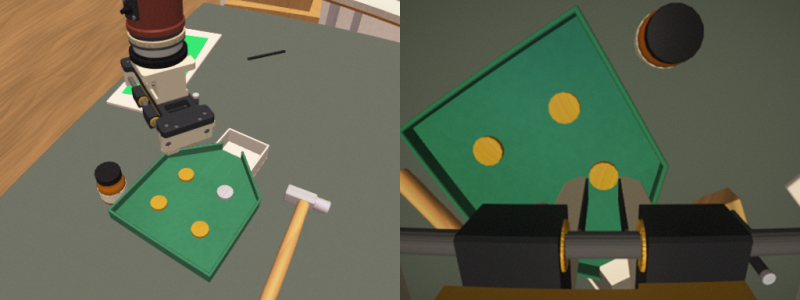

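The wrist view shows b1 at (603,176), centred between the fingers and ahead of them in the push direction. The coordinates agree across both cameras, so I descend behind b1.

Call:
play_rows([
  {"claw": 20,"travel": [0,0,25],"dr": [0,0,0]},
  {"claw": 20,"travel": [0,0,25],"dr": [0,0,0]},
  {"claw": 20,"travel": [0,0,20],"dr": [0,0,0]},
  {"claw": 20,"travel": [0,0,10],"dr": [0,0,0]},
  {"claw": 20,"travel": [0,0,6],"dr": [0,0,0]},
  {"claw": 20,"travel": [0,0,4],"dr": [0,0,0]},
  {"claw": 20,"travel": [0,0,0],"dr": [0,0,0]},
  {"claw": 20,"travel": [0,0,0],"dr": [0,0,0]},
])

```text
time: 3.88
tool_pos: [613.0, 125.9, 83.2]
tool_rot: [0.938, -0.346, 0.0, -0.0]
force: [0.2, -0.0, 0.3]
opening: 0.218
```

```bash
python3 - <<'E'
from h import *
st=bot.read_state();print(st['time'],st['tool_pos'],w2t(st['tool_pos']),st['force'])
plan([(stud(70,15,59,-30),8),(stud(96,0,59,0),8)])
plan([(stud(124,0,59,0,16),6)],start=stud(96,0,59,0))
E
```

```text
3.875 [613.04496243 125.92429518  83.24299589] [ 0.07063193 57.57790802] [ 0.23978691 -0.02441361  0.2627568 ]
([-0.2, 7.9, 0.3], [-0.0, -0.0, -0.0])
([-0.2, 7.9, 0.3], [-0.0, -0.0, -0.0])
([-0.2, 7.9, 0.3], [-0.0, -0.0, -0.0])
([-0.2, 7.9, 0.3], [-0.0, -0.0, -0.0])
([-0.2, 7.9, 0.3], [-0.0, -0.0, -0.0])
([-0.2, 7.9, 0.3], [-0.0, -0.0, -0.0])
([-0.2, 7.9, 0.3], [-0.0, -0.0, -0.0])
([-0.2, 7.9, 0.3], [-0.0, -0.0, -0.0])
--
([-1.9, 6.5, -0.0], [-0.0, -0.0, -6.0])
([-2.5, 6.3, -0.0], [-0.0, -0.0, -6.0])
([-3.2, 6.0, -0.0], [-0.0, -0.0, -6.0])
([-3.8, 5.6, -0.0], [-0.0, -0.0, -6.0])
([-4.4, 5.2, -0.0], [-0.0, -0.0, -6.0])
--
([0.0, 5.1, 0.0], [0.0, 0.0, 0.0])
([0.0, 5.1, 0.0], [0.0, 0.0, 0.0])
([0.0, 5.1, 0.0], [0.0, 0.0, 0.0])
([-0.0, 5.1, 0.0], [0.0, 0.0, 0.0])
([0.0, 5.1, 0.0], [0.0, 0.0, 0.0])
([0.0, 5.1, 0.0], [0.0, 0.0, 0.0])
--
```

Call:
play_rows([
  {"claw": 20,"travel": [0,5,2.5],"dr": [0,0,0]},
  {"claw": 20,"travel": [0,8,0],"dr": [0,0,0]},
  {"claw": 20,"travel": [0,8,0],"dr": [0,0,0]},
  {"claw": 20,"travel": [0,8,0],"dr": [0,0,0]},
  {"claw": 20,"travel": [0,8,0],"dr": [0,0,0]},
  {"claw": 20,"travel": [0,8,0],"dr": [0,0,0]},
  {"claw": 20,"travel": [0,8,0],"dr": [0,0,0]},
  {"claw": 20,"travel": [0,8,0],"dr": [0,0,0]},
])

```text
time: 4.88
tool_pos: [572.7, 79.1, 80.2]
tool_rot: [0.938, -0.346, 0.0, -0.0]
force: [0.5, -0.1, 0.3]
opening: 0.217
```

```bash
python3 - <<'E'
from h import *
look('pics/d.png')
st=bot.read_state();print(st['time'],st['tool_pos'],w2t(st['tool_pos']),st['force'])
plan([(stud(96,0,59,0),8)])
E
```

```text
side gold [203. 259.] 314 tray [-57.9  45.2] z 62.6
side gold [255. 293.] 379 tray [-60.2 -43.7] z 62.9
side nick [287. 245.] 309 tray [ 27.2 -38. ] z 62.8
wrist gold [172.  26.] 3255 tray [-54.6  44.9] z 64.4
wrist gold [ 21. 122.] 2370 tray [-57.4 -43.2] z 64.4
wrist gold [259. 273.] 1787 tray [71.1 16.8] z 64.4
wrist nick [128. 249.] 1124 tray [ 24.3 -36.1] z 64.3
4.975 [572.37116488  78.24129805  80.15368648] [54.33097739 26.21166929] [-0.00216503 -0.22022186 -0.32944441]
([-2.2, 6.6, -0.2], [0.0, 0.0, -6.0])
([-2.9, 6.3, -0.2], [0.0, 0.0, -6.0])
([-3.6, 6.0, -0.2], [0.0, 0.0, -6.0])
([-4.2, 5.6, -0.2], [0.0, 0.0, -6.0])
([-4.7, 5.1, -0.2], [0.0, 0.0, -6.0])
--
```

View pics/d.png

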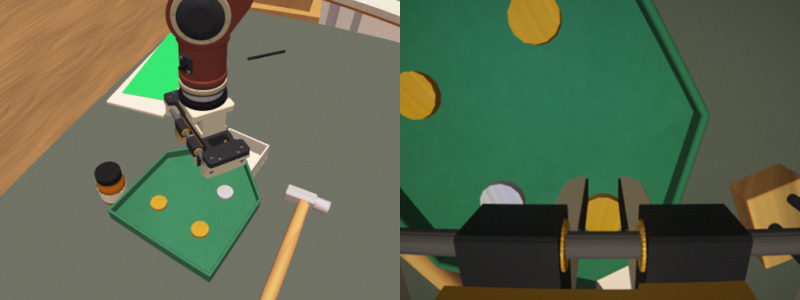

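The wrist view shows b1 cradled between the fingertips at (603,212), at about tray (71,17). I continue with the turn to heading 0, then push straight out while narrowing the fingers.

Call:
play_rows([
  {"claw": 20,"travel": [-2,6.5,0],"dr": [0,0,-6]},
  {"claw": 20,"travel": [-3,6.5,0],"dr": [0,0,-6]},
  {"claw": 20,"travel": [-3.5,6,0],"dr": [0,0,-6]},
  {"claw": 20,"travel": [-4,5.5,0],"dr": [0,0,-6]},
  {"claw": 20,"travel": [-5,5,0],"dr": [0,0,-6]},
  {"claw": 14,"travel": [0,0,0],"dr": [0,0,0]},
  {"claw": 14,"travel": [0,0,0],"dr": [0,0,0]},
])

```text
time: 5.85
tool_pos: [543.5, 61.9, 80.3]
tool_rot: [0.996, -0.093, 0.0, -0.0]
force: [0.4, 0.5, 0.2]
opening: 0.157
```

```bash
python3 - <<'E'
from h import *
look('pics/e.png',('scene','wrist'))
s=bot.snapshot('scene');cv2.imwrite('pics/e.png',cv2.resize(s['img'][90:240,190:390],(800,600),interpolation=cv2.INTER_CUBIC)[:,:,::-1])
st=bot.read_state();print(st['time'],st['tool_pos'],w2t(st['tool_pos']),st['force'],st['opening']*93)
plan([(pose(108.5,0,59,0),6)])
E
```

```text
scene gold [314. 132.] 124 tray [-57.2 -43.6] z 62.2
scene gold [326. 168.] 147 tray [-54.8  45.8] z 62.9
wrist gold [260. 275.] 1186 tray [95.4  0.9] z 64.7
wrist nick [178. 154.] 2930 tray [ 29.5 -38.5] z 64.3
6.0 [543.41274166  61.90796143  80.18521965] [75.6384261   0.68989839] [ 0.53288109 -0.11137013  0.48015806] 14.266126610015196
([-0.1, 5.5, -0.1], [-0.0, -0.0, -0.0])
([-0.1, 5.5, -0.1], [-0.0, -0.0, -0.0])
([-0.1, 5.5, -0.1], [-0.0, -0.0, -0.0])
([-0.1, 5.5, -0.1], [-0.0, -0.0, -0.0])
([-0.1, 5.5, -0.1], [-0.0, -0.0, -0.0])
([-0.1, 5.5, -0.1], [-0.0, -0.0, -0.0])
--
```

View pics/e.png

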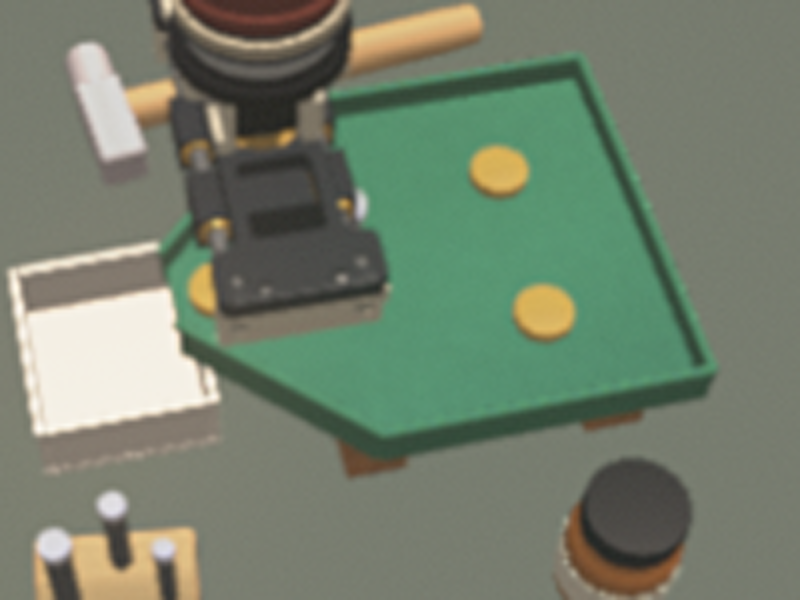

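The scene view shows b1 at (208,288), centred in the funnel mouth. I push it straight out.

Call:
play_rows([
  {"claw": 14,"travel": [0,6,0],"dr": [0,0,0]},
  {"claw": 14,"travel": [0,6,0],"dr": [0,0,0]},
  {"claw": 14,"travel": [0,6,0],"dr": [0,0,0]},
  {"claw": 14,"travel": [0,6,0],"dr": [0,0,0]},
  {"claw": 14,"travel": [0,6,0],"dr": [0,0,0]},
  {"claw": 14,"travel": [0,0,0],"dr": [0,0,0]},
  {"claw": 14,"travel": [0,0,0],"dr": [0,0,0]},
])

```text
time: 6.88
tool_pos: [537.7, 32.2, 80.2]
tool_rot: [0.996, -0.092, 0.0, -0.0]
force: [0.7, -0.6, 0.5]
opening: 0.151
```

```bash
cat >> h.py <<'E'
def inbin():
  for n in('scene','side'):
    s=bot.snapshot(n);hsv=cv2.cvtColor(s['img'],cv2.COLOR_RGB2HSV);P=depthpts(s);q=(P[...,:2]-T0)@M
    ok=(abs(q[...,0]-153)<46)&(abs(q[...,1])<50)&(s['range_z']>0)&(P[...,2]<64)
    m=cv2.inRange(hsv,(12,110,80),(32,255,255))&(ok*255).astype(np.uint8)
    nc,l,s2,c=cv2.connectedComponentsWithStats(m)
    for i in range(1,nc):
        if s2[i,4]>15: print('BIN',n,c[i].round(),s2[i,4],np.median(q[l==i],0).round(),'z',np.median(P[...,2][l==i]).round(1))
E
python3 - <<'E'
from h import *
inbin()
st=bot.read_state();print(st['time'],st['tool_pos'],w2t(st['tool_pos']),st['force'],st['opening']*93)
s=bot.snapshot('scene');cv2.imwrite('pics/f.png',cv2.resize(s['img'][90:240,190:390],(800,600),interpolation=cv2.INTER_CUBIC)[:,:,::-1])
E
```

```text
BIN scene [221. 180.] 125 [149.   3.] z 11.5
6.975 [537.71236537  32.45893475  80.19615275] [105.6328401    0.41678499] [-0.68813076  0.11283561 -0.8368431 ] 14.07968811803283
```

b1 is in the bin (z 11.5). Next I plan b2.

```bash
python3 - <<'E'
from h import *
p=stud(-56,45.5,90,-17,26)
st=bot.read_state();r0=R.from_quat(st['tool_rot']);u=st['tool_pos'].copy();u[2]=112
plan([((u,r0),20),(p,35),(stud(-56,45.5,59,-17,26),16),(stud(70,8,59,-17),9),(stud(96,0,59,0),8)])
E
```

```text
([-0.0, -0.0, -15.9], [0.0, 0.0, 0.0])
([-0.0, -0.0, -15.9], [0.0, 0.0, 0.0])
--
([8.7, -31.1, 0.0], [-0.0, 0.0, 2.8])
([7.2, -31.5, 0.0], [-0.0, 0.0, 2.8])
([5.6, -31.8, 0.0], [-0.0, 0.0, 2.8])
([4.1, -32.0, 0.0], [-0.0, 0.0, 2.8])
([2.5, -32.2, 0.0], [-0.0, 0.0, 2.8])
([0.9, -32.3, 0.0], [-0.0, 0.0, 2.8])
--
([0.0, -0.0, 15.5], [0.0, 0.0, -0.0])
([0.0, -0.0, 15.5], [0.0, 0.0, -0.0])
--
([0.1, 8.7, 0.0], [0.0, -0.0, 0.0])
([0.1, 8.7, 0.0], [0.0, -0.0, 0.0])
([0.1, 8.7, 0.0], [0.0, -0.0, -0.0])
([0.1, 8.7, 0.0], [0.0, -0.0, 0.0])
([0.1, 8.7, 0.0], [0.0, -0.0, -0.0])
([0.1, 8.7, 0.0], [0.0, -0.0, -0.0])
([0.1, 8.7, 0.0], [0.0, -0.0, 0.0])
([0.1, 8.7, 0.0], [0.0, -0.0, 0.0])
([0.1, 8.7, 0.0], [0.0, -0.0, -0.0])
([0.1, 8.7, 0.0], [0.0, -0.0, -0.0])
([0.1, 8.7, 0.0], [0.0, -0.0, 0.0])
([0.1, 8.7, 0.0], [0.0, -0.0, -0.0])
([0.1, 8.7, 0.0], [0.0, -0.0, -0.0])
([0.1, 8.7, 0.0], [0.0, -0.0, 0.0])
([0.1, 8.7, 0.0], [0.0, -0.0, 0.0])
([0.1, 8.7, 0.0], [0.0, -0.0, -0.0])
--
([-1.4, 7.0, 0.0], [0.0, -0.0, -4.3])
([-1.9, 6.9, 0.0], [0.0, -0.0, -4.2])
([-2.4, 6.7, 0.0], [0.0, -0.0, -4.3])
([-2.9, 6.5, 0.0], [0.0, -0.0, -4.2])
--
```

Call:
play_rows([
  {"claw": 14,"travel": [0,0,-16],"dr": [0,0,0]},
  {"claw": 20,"travel": [0,0,-16],"dr": [0,0,0]},
  {"claw": 20,"travel": [9,-31,0],"dr": [0,0,2.8]},
  {"claw": 20,"travel": [7,-31.5,0],"dr": [0,0,2.8]},
  {"claw": 20,"travel": [6,-32,0],"dr": [0,0,2.8]},
  {"claw": 20,"travel": [4,-32,0],"dr": [0,0,2.8]},
  {"claw": 20,"travel": [2.5,-32,0],"dr": [0,0,2.8]},
  {"claw": 20,"travel": [1,-32.5,0],"dr": [0,0,2.8]},
])

```text
time: 8.02
tool_pos: [624.4, 207.1, 113.8]
tool_rot: [0.971, -0.237, 0.001, -0.001]
force: [0.5, -0.3, -0.1]
opening: 0.219
```

Call:
play_rows([
  {"claw": 20,"travel": [0,0,0],"dr": [0,0,0]},
  {"claw": 20,"travel": [0,0,0],"dr": [0,0,0]},
])

```text
time: 8.28
tool_pos: [623.6, 204.9, 112.8]
tool_rot: [0.972, -0.236, 0.0, 0.0]
force: [0.3, -1.0, -0.5]
opening: 0.215
```

```bash
python3 - <<'E'
from h import *
inbin();look('pics/g.png',('scene','wrist'))
st=bot.read_state();print(st['time'],st['tool_pos'],w2t(st['tool_pos']),st['force'],st['opening']*93)
plan([(stud(-56,45.5,59,-17,26),16)])
E
```

```text
BIN scene [221. 180.] 124 [149.   3.] z 11.4
scene gold [315. 133.] 127 tray [-57.2 -42.2] z 62.1
scene gold [324. 167.] 109 tray [-51.6  45. ] z 62.7
scene nick [274. 140.] 129 tray [ 29.9 -39. ] z 63.1
wrist gold [259. 256.] 1546 tray [-55.3  46.6] z 64.4
8.475 [623.70911567 204.33146779 112.48689799] [-78.97135807  53.86674938] [-0.1198307   0.34494824 -0.49251501] 20.369919435516845
([-0.6, -0.8, 15.7], [0.0, -0.0, -0.0])
([-0.6, -0.8, 15.7], [0.0, -0.0, -0.0])
--
```

Call:
play_rows([
  {"claw": 20,"travel": [0,-1,16],"dr": [0,0,0]},
  {"claw": 20,"travel": [0,0,12],"dr": [0,0,0]},
  {"claw": 20,"travel": [0,0,4],"dr": [0,0,0]},
  {"claw": 20,"travel": [0,5,0],"dr": [0,0,0]},
  {"claw": 20,"travel": [0,8,0],"dr": [0,0,0]},
  {"claw": 20,"travel": [0,9,0],"dr": [0,0,0]},
  {"claw": 20,"travel": [0,9,0],"dr": [0,0,0]},
  {"claw": 20,"travel": [0,9,0],"dr": [0,0,0]},
])

```text
time: 9.48
tool_pos: [605.6, 170.6, 80.4]
tool_rot: [0.972, -0.237, 0.0, -0.0]
force: [0.0, -0.0, 1.0]
opening: 0.217
```

Call:
play_rows([
  {"claw": 20,"travel": [0,9,0],"dr": [0,0,0]},
  {"claw": 20,"travel": [0,9,0],"dr": [0,0,0]},
  {"claw": 20,"travel": [0,9,0],"dr": [0,0,0]},
  {"claw": 20,"travel": [0,9,0],"dr": [0,0,0]},
  {"claw": 20,"travel": [0,9,0],"dr": [0,0,0]},
  {"claw": 20,"travel": [0,9,0],"dr": [0,0,0]},
  {"claw": 20,"travel": [0,9,0],"dr": [0,0,0]},
  {"claw": 20,"travel": [0,9,0],"dr": [0,0,0]},
])

```text
time: 10.48
tool_pos: [572.5, 106.8, 80.2]
tool_rot: [0.972, -0.236, 0.0, -0.0]
force: [1.0, 0.5, 0.1]
opening: 0.216
```

```bash
python3 - <<'E'
from h import *
look('pics/g.png',('scene','wrist'))
st=bot.read_state();print(st['time'],st['tool_pos'],w2t(st['tool_pos']),st['force'],st['opening']*93)
plan([(stud(72,7,59,-17),8),(stud(97,-.5,59,0),7)])
E
```

```text
scene gold [314. 133.] 134 tray [-56.8 -42.6] z 62.0
wrist gold [ 76. 119.] 3039 tray [-58.5 -44.4] z 64.3
wrist gold [259. 273.] 1810 tray [45.8 15.7] z 64.5
wrist nick [152. 256.] 367 tray [ 19.7 -35.7] z 64.0
10.575 [572.10122404 105.65245937  80.07474864] [27.42191731 20.98222209] [-0.31118382  0.09444902 -0.3091235 ] 20.05168021165253
([-0.1, 7.0, -0.2], [0.0, 0.0, -0.0])
([-0.1, 7.0, -0.2], [0.0, 0.0, -0.0])
([-0.1, 7.0, -0.2], [0.0, 0.0, -0.0])
([-0.1, 7.0, -0.2], [0.0, 0.0, -0.0])
--
([-1.3, 6.7, 0.0], [0.0, 0.0, -4.3])
([-1.8, 6.6, 0.0], [0.0, 0.0, -4.2])
([-2.3, 6.5, 0.0], [0.0, 0.0, -4.3])
([-2.8, 6.3, 0.0], [0.0, 0.0, -4.2])
--
```

b2 is tracked in the cradle at (46,16). I continue to the gate.

Call:
play_rows([
  {"claw": 20,"travel": [0,7,0],"dr": [0,0,0]},
  {"claw": 20,"travel": [0,7,0],"dr": [0,0,0]},
  {"claw": 20,"travel": [0,7,0],"dr": [0,0,0]},
  {"claw": 20,"travel": [0,7,0],"dr": [0,0,0]},
  {"claw": 20,"travel": [-1.5,6.5,0],"dr": [0,0,-4]},
  {"claw": 20,"travel": [-2,6.5,0],"dr": [0,0,-4.5]},
  {"claw": 20,"travel": [-2.5,6.5,0],"dr": [0,0,-4]},
  {"claw": 20,"travel": [-3,6,0],"dr": [0,0,-4.5]},
])

```text
time: 11.58
tool_pos: [542.0, 61.3, 80.2]
tool_rot: [0.996, -0.089, 0.0, 0.0]
force: [-0.6, 0.1, -0.1]
opening: 0.215
```

Call:
play_rows([
  {"claw": 14,"travel": [0,0,0],"dr": [0,0,0]},
  {"claw": 14,"travel": [0,0,0],"dr": [0,0,0]},
])

```text
time: 11.82
tool_pos: [542.3, 61.9, 80.2]
tool_rot: [0.996, -0.091, 0.0, -0.0]
force: [-0.3, -0.8, -0.5]
opening: 0.15
```

```bash
python3 - <<'E'
from h import *
look('pics/g.png',('scene','wrist'))
st=bot.read_state();print(st['time'],st['tool_pos'],w2t(st['tool_pos']),st['force'],st['opening']*93)
plan([(pose(105.5,0,59,0),6)])
E
```

```text
scene gold [314. 132.] 128 tray [-57.1 -43.3] z 61.9
scene gold [240. 162.] 61 tray [105.9  -1.2] z 62.9
wrist gold [259. 275.] 1162 tray [95.6 -0.3] z 64.6
wrist nick [181. 153.] 2949 tray [ 29.4 -38.4] z 64.3
11.925 [542.38900054  62.10627594  80.20738475] [75.62878288 -0.35282954] [ 0.32442207  0.45147673 -0.90761939] 13.957811566501618
([0.1, 6.0, -0.2], [-0.0, -0.0, 0.0])
([0.1, 6.0, -0.2], [-0.0, -0.0, 0.0])
([0.1, 6.0, -0.2], [-0.0, -0.0, 0.0])
([0.1, 6.0, -0.2], [-0.0, -0.0, 0.0])
([0.1, 6.0, -0.2], [-0.0, -0.0, 0.0])
--
```

Call:
play_rows([
  {"claw": 14,"travel": [0,6,0],"dr": [0,0,0]},
  {"claw": 14,"travel": [0,6,0],"dr": [0,0,0]},
  {"claw": 14,"travel": [0,6,0],"dr": [0,0,0]},
  {"claw": 14,"travel": [0,6,0],"dr": [0,0,0]},
  {"claw": 14,"travel": [0,6,0],"dr": [0,0,0]},
  {"claw": 14,"travel": [0,0,0],"dr": [0,0,0]},
  {"claw": 14,"travel": [0,0,0],"dr": [0,0,0]},
])

```text
time: 12.8
tool_pos: [536.8, 32.4, 80.2]
tool_rot: [0.996, -0.09, 0.0, -0.0]
force: [-0.2, -0.2, 0.6]
opening: 0.151
```

```bash
python3 - <<'E'
from h import *
inbin()
p=stud(-58.5,-43.5,90,40,26)
st=bot.read_state();r0=R.from_quat(st['tool_rot']);u=st['tool_pos'].copy();u[2]=112;print(st['time'],w2t(u))
plan([((u,r0),20),(p,35)])
E
```

```text
BIN scene [221. 179.] 153 [148.   4.] z 19.0
12.9 [105.58970609  -0.46452518]
([-0.0, -0.0, -15.9], [0.0, 0.0, 0.0])
([-0.0, -0.0, -15.9], [0.0, 0.0, 0.0])
--
([-9.9, -30.7, 0.0], [-0.0, -0.0, -6.6])
([-6.3, -31.6, 0.0], [-0.0, -0.0, -6.6])
([-2.6, -32.1, 0.0], [-0.0, -0.0, -6.6])
([1.2, -32.2, 0.0], [-0.0, -0.0, -6.6])
([4.9, -31.9, 0.0], [-0.0, -0.0, -6.6])
([8.5, -31.1, 0.0], [-0.0, -0.0, -6.6])
--
```

b2 dropped onto b1 (z 19). Next is b3.

Call:
play_rows([
  {"claw": 14,"travel": [0,0,-16],"dr": [0,0,0]},
  {"claw": 20,"travel": [0,0,-16],"dr": [0,0,0]},
  {"claw": 20,"travel": [-10,-31,0],"dr": [0,0,-6.6]},
  {"claw": 20,"travel": [-6,-31.5,0],"dr": [0,0,-6.6]},
  {"claw": 20,"travel": [-2.5,-32,0],"dr": [0,0,-6.6]},
  {"claw": 20,"travel": [1,-32,0],"dr": [0,0,-6.6]},
  {"claw": 20,"travel": [5,-32,0],"dr": [0,0,-6.6]},
  {"claw": 20,"travel": [8.5,-31,0],"dr": [0,0,-6.6]},
])

```text
time: 13.9
tool_pos: [512.5, 225.2, 113.7]
tool_rot: [0.967, 0.254, 0.001, 0.0]
force: [-0.2, 1.3, -0.1]
opening: 0.214
```

Call:
play_rows([
  {"claw": 20,"travel": [0,0,0],"dr": [0,0,0]},
  {"claw": 20,"travel": [0,0,0],"dr": [0,0,0]},
])

```text
time: 14.15
tool_pos: [512.7, 222.7, 112.8]
tool_rot: [0.968, 0.251, 0.0, 0.001]
force: [0.4, 0.1, -0.5]
opening: 0.216
```

```bash
python3 - <<'E'
from h import *
inbin();look('pics/g.png',('side','wrist'))
st=bot.read_state();print(st['time'],st['tool_pos'],w2t(st['tool_pos']),st['force'],st['opening']*93)
plan([(stud(-58.5,-43.5,59,40,26),16),(stud(5,10,59,40),9),(stud(30,14,59,0),8),(stud(75,4,59,-10),9),(stud(97,0,59,0),8)])
E
```

```text
BIN scene [222. 179.] 172 [146.   3.] z 18.7
side gold [256. 293.] 300 tray [-59.2 -44.8] z 63.1
wrist gold [260. 255.] 1552 tray [-57.7 -43.6] z 64.4
14.35 [512.61180128 222.45838721 112.30465254] [-76.67962005 -58.67633752] [ 0.16377085 -0.91842224  0.1312259 ] 20.221585661212764
([-0.0, -1.2, 15.7], [0.0, 0.0, -0.2])
([-0.0, -1.2, 15.7], [0.0, 0.0, -0.2])
--
([0.0, 8.2, 0.0], [0.0, -0.0, -0.0])
([0.0, 8.2, 0.0], [0.0, -0.0, 0.0])
([0.0, 8.2, 0.0], [0.0, -0.0, -0.0])
([0.0, 8.2, 0.0], [0.0, -0.0, 0.0])
([0.0, 8.2, 0.0], [0.0, -0.0, -0.0])
([0.0, 8.2, 0.0], [0.0, -0.0, 0.0])
([0.0, 8.2, 0.0], [0.0, -0.0, 0.0])
([0.0, 8.2, 0.0], [0.0, -0.0, 0.0])
([0.0, 8.2, 0.0], [0.0, -0.0, 0.0])
([0.0, 8.2, 0.0], [0.0, -0.0, -0.0])
([0.0, 8.2, 0.0], [0.0, -0.0, -0.0])
--
([-0.2, 6.5, -0.0], [0.0, 0.0, 10.0])
([0.9, 6.5, -0.0], [0.0, 0.0, 10.0])
([2.0, 6.2, -0.0], [0.0, 0.0, 10.0])
([3.0, 5.8, -0.0], [0.0, 0.0, 10.0])
--
([-1.1, 7.5, -0.0], [-0.0, -0.0, 1.7])
([-0.9, 7.6, -0.0], [-0.0, -0.0, 1.7])
([-0.7, 7.6, -0.0], [-0.0, -0.0, 1.7])
([-0.5, 7.6, -0.0], [-0.0, -0.0, 1.7])
([-0.2, 7.6, -0.0], [-0.0, -0.0, 1.7])
([-0.0, 7.6, -0.0], [-0.0, -0.0, 1.7])
--
([-1.1, 7.5, 0.0], [0.0, 0.0, -3.3])
([-1.6, 7.5, 0.0], [0.0, 0.0, -3.3])
([-2.0, 7.4, 0.0], [0.0, 0.0, -3.3])
--
```

View pics/g.png

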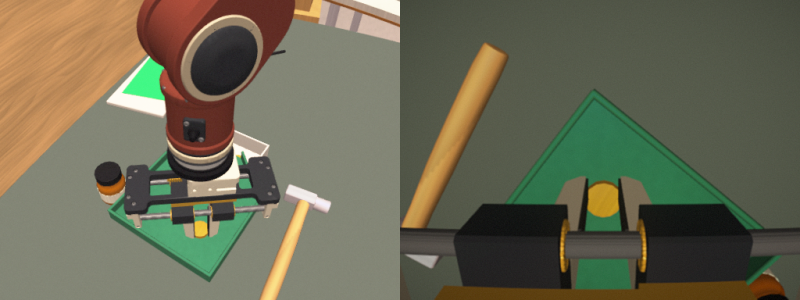

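The wrist view shows b3 at (603,200), centred between the fingers at heading 40. I descend and push.

Call:
play_rows([
  {"claw": 20,"travel": [0,-1,16],"dr": [0,0,0]},
  {"claw": 20,"travel": [0,0,12],"dr": [0,0,0]},
  {"claw": 20,"travel": [0,0,4],"dr": [0,0,0]},
  {"claw": 20,"travel": [0,6,0],"dr": [0,0,0]},
  {"claw": 20,"travel": [0,8,0],"dr": [0,0,0]},
  {"claw": 20,"travel": [0,8,0],"dr": [0,0,0]},
  {"claw": 20,"travel": [0,8,0],"dr": [0,0,0]},
  {"claw": 20,"travel": [0,8,0],"dr": [0,0,0]},
])

```text
time: 15.35
tool_pos: [530.6, 191.2, 80.4]
tool_rot: [0.968, 0.252, 0.0, -0.0]
force: [0.1, 0.5, 0.8]
opening: 0.212
```

Call:
play_rows([
  {"claw": 20,"travel": [0,8,0],"dr": [0,0,0]},
  {"claw": 20,"travel": [0,8,0],"dr": [0,0,0]},
  {"claw": 20,"travel": [0,8,0],"dr": [0,0,0]},
  {"claw": 20,"travel": [0,8,0],"dr": [0,0,0]},
  {"claw": 20,"travel": [0,8,0],"dr": [0,0,0]},
  {"claw": 20,"travel": [0,8,0],"dr": [0,0,0]},
])

```text
time: 16.1
tool_pos: [553.9, 149.5, 80.2]
tool_rot: [0.968, 0.253, -0.0, -0.0]
force: [-0.0, 0.0, -0.1]
opening: 0.214
```

```bash
python3 - <<'E'
from h import *
look('pics/h.png',('scene','wrist'))
st=bot.read_state();print(st['time'],st['tool_pos'],w2t(st['tool_pos']),st['force'],st['opening']*93)
plan([(stud(30,14,59,0),8),(stud(75,4,59,-10),9),(stud(97,0,59,0),8)])
E
```

```text
scene gold [292. 156.] 141 tray [3.9 6.5] z 63.0
scene nick [274. 141.] 130 tray [ 29.8 -38.6] z 63.0
wrist gold [260. 273.] 1825 tray [3.5 7.5] z 64.4
wrist nick [160. 249.] 1258 tray [ 26.  -41.7] z 64.4
16.2 [554.34613205 148.3787729   80.01734633] [-11.38263532  -4.21674327] [ 0.52130105 -1.27375233 -0.80788329] 19.85653452433863
([-0.1, 7.3, -0.2], [0.0, -0.0, 9.9])
([1.1, 7.2, -0.2], [0.0, -0.0, 9.9])
([2.4, 6.9, -0.2], [0.0, -0.0, 9.9])
([3.5, 6.4, -0.2], [0.0, -0.0, 9.9])
--
([-1.1, 7.5, 0.0], [0.0, -0.0, 1.7])
([-0.9, 7.6, 0.0], [0.0, -0.0, 1.7])
([-0.7, 7.6, 0.0], [0.0, -0.0, 1.7])
([-0.5, 7.6, 0.0], [0.0, -0.0, 1.7])
([-0.2, 7.6, 0.0], [0.0, -0.0, 1.7])
([-0.0, 7.6, 0.0], [0.0, -0.0, 1.7])
--
([-1.1, 7.5, -0.0], [-0.0, 0.0, -3.3])
([-1.6, 7.5, -0.0], [-0.0, 0.0, -3.3])
([-2.0, 7.4, -0.0], [-0.0, 0.0, -3.3])
--
```

Call:
play_rows([
  {"claw": 20,"travel": [0,7,0],"dr": [0,0,9.9]},
  {"claw": 20,"travel": [1,7,0],"dr": [0,0,9.9]},
  {"claw": 20,"travel": [2.5,7,0],"dr": [0,0,9.9]},
  {"claw": 20,"travel": [3.5,6.5,0],"dr": [0,0,9.9]},
  {"claw": 20,"travel": [-1,7.5,0],"dr": [0,0,1.7]},
  {"claw": 20,"travel": [-1,7.5,0],"dr": [0,0,1.7]},
  {"claw": 20,"travel": [-0.5,7.5,0],"dr": [0,0,1.7]},
])

```text
time: 17.08
tool_pos: [559.8, 102.7, 80.2]
tool_rot: [0.991, -0.135, -0.0, -0.0]
force: [0.2, 0.2, 0.3]
opening: 0.214
```

```bash
python3 - <<'E'
from h import *
look('pics/h.png',('scene','wrist'))
st=bot.read_state();print(st['time'],st['tool_pos'],w2t(st['tool_pos']),st['force'],st['opening']*93)
plan([(stud(75,4,59,-10),8.5),(stud(97,0,59,0),8)])
E
```

```text
wrist gold [259. 273.] 1815 tray [52.7  7.9] z 64.5
wrist nick [166. 240.] 2202 tray [ 29.  -38.6] z 64.4
17.175 [559.7601878  101.48698202  80.08637274] [33.75339788  9.59957166] [-0.32732966 -1.10224889 -0.65723759] 20.010041186710566
([-0.1, 7.7, -0.3], [0.0, 0.0, 1.6])
([0.1, 7.6, -0.3], [0.0, 0.0, 1.6])
([0.3, 7.6, -0.3], [0.0, 0.0, 1.6])
--
([-1.1, 7.5, -0.0], [-0.0, 0.0, -3.3])
([-1.6, 7.5, -0.0], [-0.0, 0.0, -3.3])
([-2.0, 7.4, -0.0], [-0.0, 0.0, -3.3])
--
```

Call:
play_rows([
  {"claw": 20,"travel": [0,7.5,0],"dr": [0,0,1.6]},
  {"claw": 20,"travel": [0,7.5,0],"dr": [0,0,1.6]},
  {"claw": 20,"travel": [0.5,7.5,0],"dr": [0,0,1.6]},
  {"claw": 20,"travel": [-1,7.5,0],"dr": [0,0,-3.3]},
  {"claw": 20,"travel": [-1.5,7.5,0],"dr": [0,0,-3.3]},
  {"claw": 20,"travel": [-2,7.5,0],"dr": [0,0,-3.3]},
  {"claw": 14,"travel": [0,0,0],"dr": [0,0,0]},
  {"claw": 14,"travel": [0,0,0],"dr": [0,0,0]},
])

```text
time: 18.18
tool_pos: [543.4, 61.1, 80.2]
tool_rot: [0.996, -0.091, 0.0, -0.0]
force: [-0.8, 0.4, -1.0]
opening: 0.151
```

```bash
python3 - <<'E'
from h import *
inbin();look('pics/h.png',('scene','wrist'))
st=bot.read_state();print(st['time'],st['tool_pos'],w2t(st['tool_pos']),st['force'],st['opening']*93)
plan([(pose(105.5,0,59,0),6)])
E
```

```text
BIN scene [239. 163.] 30 [110.   3.] z 62.2
BIN scene [222. 179.] 173 [146.   3.] z 18.6
BIN side [305. 199.] 16 [152.   1.] z 19.6
scene gold [240. 162.] 62 tray [106.7  -0. ] z 63.1
wrist gold [259. 276.] 1146 tray [96.2  0.9] z 64.6
wrist nick [178. 153.] 2944 tray [ 29.5 -38.5] z 64.3
18.375 [543.40354718  61.41575419  80.21022964] [76.12416022  0.76999121] [-1.31279565 -0.2674388   0.1593985 ] 13.934905606700037
([-0.2, 5.9, -0.2], [-0.0, -0.0, 0.0])
([-0.2, 5.9, -0.2], [-0.0, -0.0, 0.0])
([-0.2, 5.9, -0.2], [-0.0, -0.0, 0.0])
([-0.2, 5.9, -0.2], [-0.0, -0.0, 0.0])
([-0.2, 5.9, -0.2], [-0.0, -0.0, 0.0])
--
```

Call:
play_rows([
  {"claw": 14,"travel": [0,6,0],"dr": [0,0,0]},
  {"claw": 14,"travel": [0,6,0],"dr": [0,0,0]},
  {"claw": 14,"travel": [0,6,0],"dr": [0,0,0]},
  {"claw": 14,"travel": [0,6,0],"dr": [0,0,0]},
  {"claw": 14,"travel": [0,5.5,0],"dr": [0,0,0]},
  {"claw": 14,"travel": [0,0,0],"dr": [0,0,0]},
  {"claw": 14,"travel": [0,0,0],"dr": [0,0,0]},
])

```text
time: 19.25
tool_pos: [538.0, 32.2, 80.2]
tool_rot: [0.996, -0.09, -0.0, -0.0]
force: [0.3, 0.1, 0.2]
opening: 0.15
```

Call:
play_rows([
  {"claw": 14,"travel": [0,0,-20],"dr": [0,0,0]},
  {"claw": 14,"travel": [0,0,-35],"dr": [0,0,0]},
  {"claw": 14,"travel": [0,-40,-30],"dr": [0,0,0]},
  {"claw": 14,"travel": [0,-40,-20],"dr": [0,0,0]},
  {"claw": 14,"travel": [0,-40,-10],"dr": [0,0,0]},
  {"claw": 14,"travel": [0,0,0],"dr": [0,0,0]},
  {"claw": 14,"travel": [0,0,0],"dr": [0,0,0]},
])

```text
time: 20.12
tool_pos: [559.1, 149.4, 194.7]
tool_rot: [0.996, -0.09, -0.0, 0.001]
force: [0.3, -0.3, 0.2]
opening: 0.153
```

```bash
python3 - <<'E'
from h import *
inbin();look('pics/i.png',('scene','side'))
st=bot.read_state();print(st['time'],st['tool_pos'],st['force'])
E
```

```text
BIN scene [221. 178.] 209 [149.   6.] z 25.9
BIN side [304. 196.] 70 [151.   4.] z 27.0
scene nick [274. 140.] 129 tray [ 29.8 -39. ] z 63.0
side nick [287. 245.] 306 tray [ 27.2 -38. ] z 62.7
20.325 [559.44917968 148.46369766 194.70317424] [ 0.86245325  0.23539995 -0.33281687]
```

View pics/i.png

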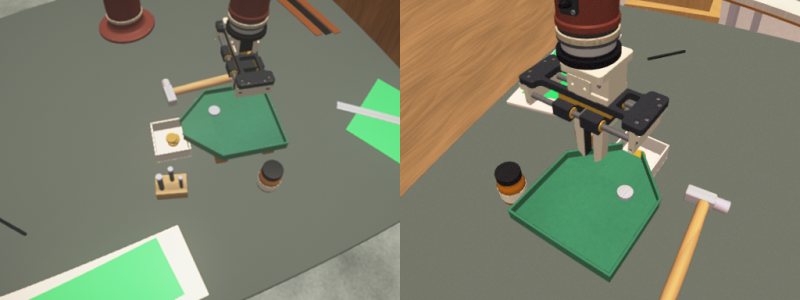

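All three brass studs sit stacked in the bin at scene (172,139), with the top at z≈27, below the 42 mm rim. The nickel stud is still on the tray at (214,111), the bystanders look unmoved, and the arm is clear.

```bash
python3 -c "
from h import *
inbin();bot.close_job()"
```

```text
BIN scene [221. 178.] 208 [149.   6.] z 25.8
BIN side [304. 196.] 71 [151.   4.] z 26.7
the job is handed in; nothing more can be done
```

I pushed all three brass studs out through the gate one at a time with the fingertips, and all three are in the stock bin. The job is handed in at about 20 s of the 72 s allowed.

- **Bin:** the last check from both cameras shows the studs stacked near the middle of the bin, at about (150, 5) mm in tray axes. The top of the stack is at about 26–27 mm, below the 42 mm rim, and it did not shift between two looks. I inferred the three-high stack from its height rising by about one stud at each drop (11.5, 19, 26 mm).
- **Left alone:** the nickel stud is where it started, at about (29, -38) mm on the tray. The jar, hammer and punch block look unmoved, judged by eye from the pictures rather than measured.
- **Forces:** the readings I took stayed around 1–2 N, and the arm stands clear of everything.
- **Disagreements:** the two fixed cameras differed by about 2 mm on stud positions, within the stated calibration. No check failed.

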